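# Latch the extraction chamber's end door

## Robot

A 6-joint arm with a two-finger parallel gripper is mounted at the origin on the work surface. World frame = base frame: x ahead of the robot, y to its left, z up, the work surface at z = 0. Lengths are in m, angles in rad, forces in N, time in s.
With the tool pointing down it reaches from about 0.375 to 0.975 m from the base axis. Payload 3.8 kg.
Tool frame: the origin (TCP) lies midway between the tips of the shut fingers; the grasp point (between the pads) lies 19 mm behind it; z points along the fingers, y is the line along which they close (so a half turn about z gives the same grasp; the last joint's range is limited). The gripper opens to 88 mm and grips with 3 to 60 N. Pads are 18 mm wide; open, the fingers measure 123 mm over their backs; the gripper's body (75 mm by 187 mm) begins 45 mm behind the grasp point.
Start: joints at [-1.27, 0.264, 1.604, -0, 1.274, -0.037], TCP at [0.224, -0.637, 0.239] pointing down, gripper open.
Joint ranges: [-2.63, 2.63], [-0.94, 2.18], [0.31, 2.57], [-1.31, 4.45], [0, 2.66], [-2.55, 2.55]. Speed limits (rad/s): [2.57, 2.57, 3.14, 3.14, 3.14, 3.14].

## Interface

Orientations are given as a rotation vector (axis times angle).
In Python, from cell import manip, inverse_kinematics, cams, order gives the robot as it stands. Calls block until the motion is done:
- manip.move_pose(position, orientation): joint-space move of the TCP to a pose.
- manip.move_linear(position, rate=0.15, rot=None): straight line of the TCP; rot=None keeps the orientation; rate is the mean speed in m/s.
- manip.set_joints(angles): joint-space move.
- manip.set_gripper(opening, force=None): finger opening in m; force is the grip in N (None keeps the last); returns when the fingers have stopped.
- manip.dwell(seconds).
- inverse_kinematics(position, orientation): joint angles nearest the present ones, or None.
- manip.state(): the state.
- cams.capture(name): name is "scene" or "top" or "wrist"; returns a dict with "image" (480x640x3 uint8, blue, green, red), "z_map" (480x640 float32, m along the optical axis (not along the pixel's ray), 0 where there is no reading), "intrinsics" (3x3 intrinsics, pixels), "position" and "orientation" of the camera in the world; the wrist camera has in their place "T_tool_cam" (4x4, takes a point from camera to tool coordinates, whose origin is the TCP and whose axes are the flange's). Camera axes: x right, y down, z forward; pixel columns grow to the right and rows downward; lengths in m; the calibration is good to about 2 mm. A picture is of the moment at which its call begins: read the wrist's pose just before it.
A pose or a line that the arm cannot do raises manip.IKError and nothing moves.
- order.close_job(): hands the job in; it is judged then, once.
The state is a dict: "clock": time; "joint_pos": joint angles; "joint_velocities": joint speeds; "tau": joint torques, N m; "tool_pos": TCP position; "tcp_rot": TCP orientation; "contact_force": force on the tool from outside, world axes, zero at the start; "moment": the same for the moment, N m; "gripper_width": finger opening in m; "grasp_force": force on a finger pad.
Only numpy, scipy, OpenCV 4.12 (cv2) and the standard library are available. Lean on these libraries where they do the work, as an engineer would, in place of code of your own. Each camera call takes 0.05 s, during which the arm holds its last target. There are 200 camera calls.

## Task

Latch the sample chamber's end door: lift the latch's wire loop over the keeper's nose, lower it behind and draw it snugly back under the nose against the keeper before letting go of it. Then push the red lever back past its toggle point until it lies fully flat and the door is drawn tight. Go gently, by feel (no more than about 12 N on the keeper while you hold the loop, nor 15 N on the lever, door or chamber), do not disturb the things standing around, and let go at the end.

Things in the scene. Friction and masses are not known exactly. Their poses are not given: they have to be found in the camera images.
- chamber: Low stainless box with blue side panels, fixed to the bench, 150 x 130 x 70 mm, spanning x -95 to 55, y +-65 mm from its origin, which is at bench height. Its x axis points from the latch to the end door, z up; the points below share these axes. The cream end door (70 x 120 mm, flat top 82 mm above the bench) stands ahead at x 65 to 135, give or take 5.
- roof (a point): Point on the chamber's roof (70 mm above the bench) under the lever's hinge axis, which runs along y 20 to 28 mm above it: the latch foot has shims of unknown thickness, so feel for the lever's stop. Lever face to push: parallel to the line through the axis, 12 mm off it, facing the keeper when upright, up when closed; red grip 49 to 87 mm from the axis. Loop pin: on that line, 18 mm out.
- keeper_nominal (a point): Where the dark keeper on the door's top should be: point on the door's top at the foot of the keeper post's far (+x) face; the real one is up to 5 mm nearer or farther in x. Keeper 16 mm wide in y; a nose juts 4.5 mm in +x from the post, underside 14 mm, top 21 mm above the door's top. The bar goes down beyond the nose onto the door's top, then back under the nose to the post.
- lever (a joint): Over-centre lever with red grip, 24 mm wide, 85 mm long. Value rad: its angle above the chamber's +x is 0.96 + value; 0.61 upright, 2.19 end stop, flat, pointing to -x (closed). Stays where left. Once hooked, resistance begins at about 0.75 to 1.35, peaks near 1.6 (3 to 11 N at the grip), and ends at the toggle point, about 2.0 to 2.14; short of that it springs back.
- loop_bar (a point): Centre of the loop's crossbar: steel rod 8 mm thick, 40 mm long along y, 93.5 mm from the loop's pin on the lever. The point's x axis points from the pin to the bar, y along the bar. Light hinge friction (0.06 N m) holds the loop where it is left; moving it turns the lever, and turning the lever carries it along, so it lifts out again unless drawn back under the nose, against the post.
- loop_tab (a point): Centre of the yellow finger tab (16 mm wide in y, 7 mm thick, 36 mm long, rising at 45 degrees) on the loop: in the loop's frame 20 mm beyond the bar in x and 20 mm above it in z. Pinch it across its 16 mm width, fingers closing along the chamber's y; the tab may then swivel between the pads. Dragging the loop to and fro takes about 3 N for the hinges' friction alone.
- door (a joint): Travel of the end door towards the chamber, m: 0 resting lightly on its gasket, growing as it is drawn in; the gasket pushes back with 6 N per mm, a latched door reads about 0.003 to 0.014.
- vial_rack: Blue rack 90 x 50 x 30 mm with small amber vials (50 mm high), loose beside the chamber, not to be disturbed; origin under its centre.
- amber_bottle: Amber bottle, 50 mm diameter, 110 mm high, loose beside the chamber, not to be disturbed; origin under its centre.
- septa_jar: White jar with blue cap, 44 mm diameter, 40 mm high, loose, not to be disturbed; origin under its centre.
- wrench: Steel wrench 140 mm long lying on the bench, not to be disturbed; origin under its centre.

How it is judged:
On the way:
1. the loop's bar is down behind the keeper's nose, with the lever still open (z of loop_bar in the frame of chamber below 0.092 m and x of loop_bar in the frame of chamber above 0.095 m and value of joint lever below 1.6 rad), for 0.2 s.
At the end, for the whole second after the job is handed in: the lever lies flat at its end stop (joint above 2.15 of 2.19), at rest, past its toggle point, with the loop's bar still under the keeper's nose and the door drawn at least 2 mm onto its gasket (value of joint lever above 2.15 rad and value of joint door above 0.002 m and z of loop_bar in the frame of chamber below 0.096 m and velocity of joint lever below 0.05 rad/s); the robot touches nothing.
It fails at once if the lever is pushed harder than 20 N (contact force between the fingers and lever_c0 above 20 N or contact force between the fingers and lever_c1 above 20 N).
It fails at once if the fingers press on the door or chamber with more than 22 N (contact force between the fingers and chamber above 22 N or contact force between the fingers and door_rail above 22 N).
It fails at once if while the fingers hold the loop, it pulls on the keeper with more than 15 N, or is pressed on the door's top with more than 22 N (contact force between the fingers and loop above 1 N and (contact force between loop and door_c0 above 22 N or contact force between loop and door_c1 above 15 N or contact force between loop and door_c2 above 15 N)).
It fails at once if a neighbouring thing (vial rack, amber bottle, septa jar, wrench) is shifted by more than 30 mm (distance of any of vial_rack, amber_bottle, septa_jar, wrench from where it was at the start of the episode above 0.03 m).
It also fails if it takes over 58 s, if anything falls off the work surface, if the arm or the gripper's body presses on something with over 40 N, if the wrist force passes 120 N, or if a joint passes its speed limit or range.

## Working session

There is one attempt and no reset: what is moved stays moved. The work goes in short steps, each a Python script; the robot and the scene stay as the last script left them, time stands still between calls to the robot, and variables do not carry over. Pictures are saved under pics/ and viewed, at most 11 in all, crops included, and the job is handed in when it is done.

```bash
ls; mkdir -p pics; python3 - <<'E'
from cell import manip,cams
import cv2,numpy as np,pickle
s=manip.state();print({k:np.round(v,3) for k,v in s.items()})
d={}
for n in("scene","top"):
    c=cams.capture(n);d[n]=c;cv2.imwrite(f"pics/{n}0.png",c["image"]);print(n,c["intrinsics"],c["position"],c["orientation"],(c["z_map"]>0).mean())
pickle.dump(d,open("d0.pkl","wb"))
E
```

```text
pics
{'clock': np.float64(0.0), 'joint_pos': array([-1.27 ,  0.265,  1.605, -0.   ,  1.274, -0.037]), 'joint_velocities': array([ 0.   , -0.   ,  0.001,  0.001, -0.001,  0.001]), 'tau': array([-1.0000e-03, -5.0210e+01, -3.5688e+01,  7.3000e-02,  3.0000e-02,
       -0.0000e+00]), 'tool_pos': array([ 0.223, -0.636,  0.237]), 'tcp_rot': array([-3.095, -0.528,  0.   ]), 'contact_force': array([-0.087,  0.963,  0.065]), 'moment': array([ 0.006, -0.006, -0.021]), 'grasp_force': np.float64(0.0), 'gripper_width': np.float64(0.088)}
scene [[488.85410898   0.         323.10172514]
 [  0.         488.85410898 241.9051119 ]
 [  0.           0.           1.        ]] [ 0.86913496 -0.5265875   0.76395403] [-2.32166447 -0.60096301  0.23508965] 0.9961360677083333
top [[438.33816629   0.         319.94949565]
 [  0.         438.33816629 235.76551017]
 [  0.           0.           1.        ]] [0.42917052 0.01466658 0.77905168] [-2.14499596  2.11287055 -0.21264   ] 0.9959440104166667
```

View pics/scene0.png

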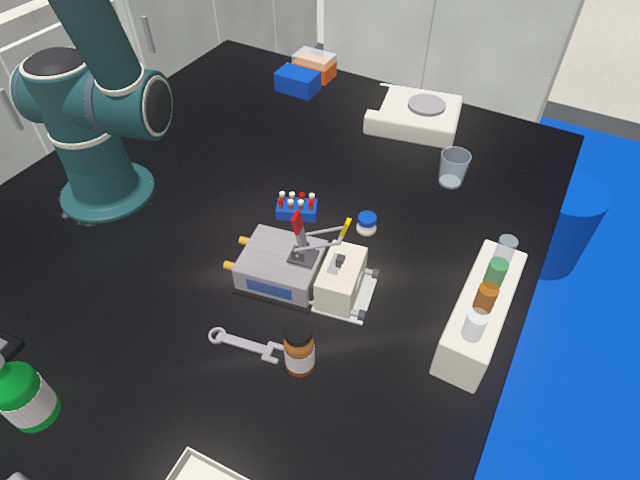

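View pics/top0.png

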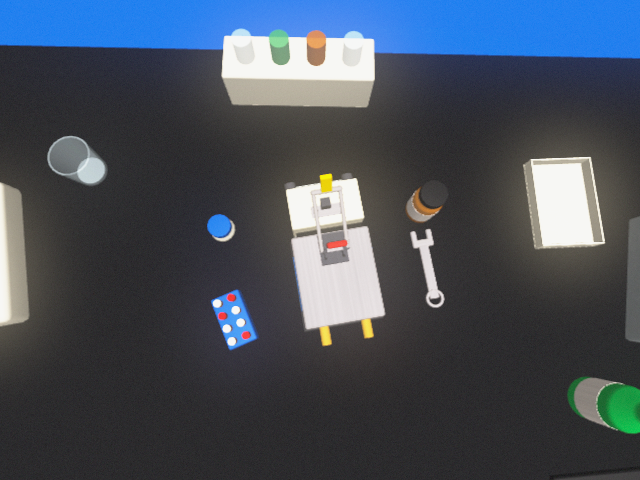

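The scene shows the chamber (~(285,265)), the cream door (~(340,280)), the red lever near (297,222) and the yellow tab near (346,228). In the top view, the roof is around (337,280), the door (325,205), the keeper (325,203), the tab (326,183) and the lever (337,244). The jar, rack, bottle and wrench all stand off to the sides. Next I'll measure them.

```bash
cat > h.py <<'E'
import cv2,numpy as np
from scipy.spatial.transform import Rotation as R
def cloud(c):
    K=c["intrinsics"];z=c["z_map"];v,u=np.mgrid[:480,:640]
    p=np.dstack([(u-K[0,2])*z/K[0,0],(v-K[1,2])*z/K[1,1],z])
    o=np.asarray(c["orientation"])
    M=R.from_rotvec(o).as_matrix()
    return p@M.T+np.asarray(c["position"])
def hsv(c): return cv2.cvtColor(c["image"],cv2.COLOR_BGR2HSV)
E
python3 - <<'E'
from h import *
import pickle
d=pickle.load(open("d0.pkl","rb"))
for n in("top","scene"):
    c=d[n];P=cloud(c);H=hsv(c);h,s,v=cv2.split(H)
    near=(abs(P[...,0]-0.45)<.25)&(abs(P[...,1])<.15)&(c["z_map"]>0)
    print(n,"bench",np.median(P[...,2][near&(P[...,2]<.02)]))
    for nm,lo,hi in(("roof",.064,.0745),("door",.0765,.088)):
        m=(near&(P[...,2]>lo)&(P[...,2]<hi)).astype(np.uint8)
        k,l,st,_=cv2.connectedComponentsWithStats(m);i=1+np.argmax(st[1:,4])
        q=P[l==i]; r=cv2.minAreaRect((q[:,:2]*1000).astype(np.float32))
        print(nm,len(q),"z",np.median(q[:,2]).round(4),"rect",r)
    for nm,m in(("red",((h<6)|(h>174))&(s>150)&(v>90)),("yel",(h>22)&(h<34)&(s>150)&(v>100))):
        m=(m&near&(P[...,2]>.09));q=P[m]
        print(nm,len(q),q.mean(0).round(4),"min",np.percentile(q,3,axis=0).round(4),"max",np.percentile(q,97,axis=0).round(4))
    m=near&(v<90)&(P[...,2]>.084)&(P[...,2]<.115);q=P[m];
    kk,l,st,ce=cv2.connectedComponentsWithStats(m.astype(np.uint8))
    for i in range(1,kk):
        if st[i,4]>8: q=P[l==i];print("dark",st[i],q.mean(0).round(4),q.min(0).round(4),q.max(0).round(4))
E
```

```text
top bench 0.0006277535035158488
roof 6525 z 0.0704 rect ((501.75823974609375, -20.662811279296875), (157.36651611328125, 130.16053771972656), 10.6637601852417)
door 1062 z 0.0823 rect ((609.968994140625, 31.646133422851562), (69.92024230957031, 57.405330657958984), 10.70675277709961)
red 104 [ 0.5308 -0.0152  0.184 ] min [ 0.5264 -0.0268  0.1814] max [ 0.5351 -0.0031  0.1862]
yel 194 [0.6181 0.0011 0.1859] min [ 0.612  -0.0066  0.1663] max [0.6263 0.0092 0.1982]
scene bench 0.0022465464917835187
roof 3501 z 0.0717 rect ((539.2156982421875, -13.182357788085938), (229.42640686035156, 132.3944854736328), 10.934732437133789)
door 1828 z 0.0837 rect ((617.8922119140625, 1.2225341796875), (70.85029602050781, 121.48640441894531), 10.137121200561523)
red 180 [ 0.538  -0.019   0.1731] min [ 0.5311 -0.0277  0.1544] max [ 0.5427 -0.0055  0.1868]
yel 85 [ 0.6232 -0.0017  0.1886] min [ 0.6174 -0.0061  0.1683] max [0.6284 0.0101 0.2001]
dark [292 252   5   3   9] [ 0.5345 -0.0298  0.1014] [ 0.5312 -0.0314  0.0976] [ 0.5392 -0.0285  0.1048]
```

```bash
cat >> h.py <<'E'
def wcloud(c,s):
    T=c["T_tool_cam"];K=c["intrinsics"];z=c["z_map"];v,u=np.mgrid[:480,:640]
    p=np.dstack([(u-K[0,2])*z/K[0,0],(v-K[1,2])*z/K[1,1],z])
    M=R.from_rotvec(s["tcp_rot"]).as_matrix()
    return (p@T[:3,:3].T+T[:3,3])@M.T+np.asarray(s["tool_pos"])
def down(yaw): # tool z down, tool x at yaw
    return R.from_matrix(np.array([[np.cos(yaw),np.sin(yaw),0],[np.sin(yaw),-np.cos(yaw),0],[0,0,-1]])).as_rotvec()
E
python3 - <<'E'
from h import *
from cell import *
import pickle
yaw=np.deg2rad(10.7)
for y in (yaw,yaw+np.pi):
    print(np.round(inverse_kinematics([.57,-.01,.38],down(y)),2) if inverse_kinematics([.57,-.01,.38],down(y)) is not None else None)
y=yaw
manip.move_pose([.48,-.02,.42],down(y))
s=manip.state();c=cams.capture("wrist");print(c["T_tool_cam"].round(3),c["intrinsics"])
cv2.imwrite("pics/w1.png",c["image"]);pickle.dump((c,s),open("w1.pkl","wb"))
print(s["clock"],s["joint_pos"].round(2),s["tool_pos"])
E
```

```text
[-0.06  0.01  1.64  0.    1.5   1.32]
[-0.06  0.01  1.64  0.    1.5  -1.82]
[[ 0.001 -0.959 -0.284  0.074]
 [ 1.     0.     0.001  0.001]
 [-0.001 -0.284  0.959 -0.146]
 [ 0.     0.     0.     1.   ]] [[331.7905458    0.         316.77973035]
 [  0.         331.7905458  239.47794617]
 [  0.           0.           1.        ]]
2.5583 [-0.09 -0.17  1.73 -0.    1.58  1.29] [ 0.48005586 -0.02060122  0.41959968]
```

View pics/w1.png

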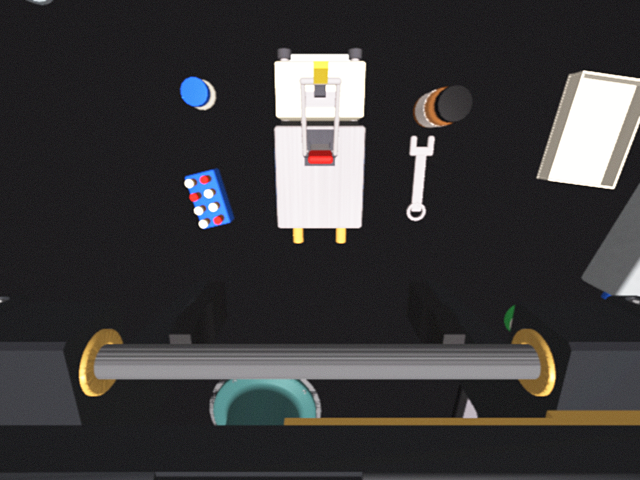

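The wrist view shows the roof (275-363, 127-228), the door top (275-365, 60-120), the dark keeper at about (320,90) below the bar (row ~81), the tab (320,72), the red lever (320,158) and the lever foot (320,140).

```bash
cat > m.py <<'E'
from h import *
import pickle
yaw=np.deg2rad(10.7)
def Cf(o): 
    X=np.array([np.cos(yaw),np.sin(yaw),0]);Y=np.array([-np.sin(yaw),np.cos(yaw),0])
    return lambda P:np.stack([(P-o)@X,(P-o)@Y,P[...,2]],-1)
E
python3 - <<'E'
from m import *
d=pickle.load(open("d0.pkl","rb"));w=pickle.load(open("w1.pkl","rb"))
o=np.array([.52,-.017,0])
f=Cf(o)
for n,c,P in(("wrist",w[0],wcloud(*w)),("top",d["top"],cloud(d["top"])),("scene",d["scene"],cloud(d["scene"]))):
    h,s,v=cv2.split(hsv(c));q=f(P);x,y,z=q[...,0],q[...,1],q[...,2]
    g=(c["z_map"]>0)&(abs(x)<.2)&(abs(y)<.1)
    print("==",n)
    ro=g&(abs(z-.071)<.004)&(s<60);
    A=q[ro&(abs(y)>.035)&(abs(y)<.055)];B=q[ro&(x>-.08)&(x<-.02)]
    print("roof z",np.median(A[:,2]),"x",np.percentile(A[:,0],[.5,99.5]).round(4),"y",np.percentile(B[:,1],[.5,99.5]).round(4))
    do=g&(abs(z-.083)<.0035)&(s<90)&(x>.05);A=q[do&(abs(y)>.025)&(abs(y)<.055)]
    print("door z",np.median(A[:,2]),"x",np.percentile(A[:,0],[.5,99.5]).round(4),"y",np.percentile(q[do][:,1],[.5,99.5]).round(4))
    # yaw check: fit roof side edges
    for nm,m in(("red",((h<6)|(h>174))&(s>150)&(v>60)&(z>.09)),("yel",(h>22)&(h<34)&(s>150)&(v>80)&(z>.13)),
        ("keep",(v<110)&(abs(y)<.012)&(z>.088)&(z<.112)&(x>.07)),("foot",(v<110)&(abs(y)<.025)&(z>.0735)&(z<.1)&(x<.055)),("loop",(s<60)&(z>.11)&(x>0))):
        a=q[m&g]
        if len(a)>3: print(nm,len(a),a.mean(0).round(4),np.percentile(a,2,axis=0).round(4),np.percentile(a,98,axis=0).round(4))
    # sides
    for sg in(1,-1):
        e=[]
        for xx in np.arange(-.08,.0,.01):
            b=q[ro&(abs(x-xx)<.005)&(sg*y>0.03)]
            if len(b)>3:e.append((xx,sg*np.max(sg*b[:,1])))
        e=np.array(e);print("edge slope deg",np.rad2deg(np.polyfit(*e.T,1)[0]).round(2) if len(e)>2 else e)
c=w[0]["image"][40:250,250:390];cv2.imwrite("pics/w1c.png",cv2.resize(c,None,fx=2.8,fy=2.8,interpolation=cv2.INTER_CUBIC))
c=d["scene"]["image"][195:325,225:385];cv2.imwrite("pics/s0c.png",cv2.resize(c,None,fx=4,fy=4,interpolation=cv2.INTER_CUBIC))
E
```

```text
== wrist
roof z 0.07043525396326902 x [-0.0934  0.061 ] y [-0.0644  0.0634]
door z 0.0823831641402554 x [0.0655 0.1349] y [-0.0596  0.0585]
red 305 [ 0.0166 -0.0008  0.1782] [ 0.0101 -0.0134  0.1574] [0.0226 0.0117 0.1858]
yel 220 [ 0.1011 -0.0008  0.1844] [ 0.0961 -0.0073  0.1669] [0.1098 0.0057 0.1981]
keep 20 [ 0.0905 -0.0008  0.1   ] [ 0.0902 -0.0067  0.0961] [0.0909 0.005  0.1046]
loop 1067 [ 0.0642 -0.0004  0.1461] [ 0.0176 -0.0232  0.1174] [0.1019 0.0221 0.1782]
edge slope deg -0.49
edge slope deg 0.44
== top
roof z 0.07046212670895391 x [-0.0961  0.0627] y [-0.0638  0.0638]
door z 0.0823508961751781 x [0.0629 0.1318] y [-0.059   0.0592]
red 104 [ 0.011  -0.0003  0.184 ] [ 0.0076 -0.0131  0.1813] [0.0146 0.0123 0.1863]
yel 194 [ 0.0997 -0.0005  0.1859] [ 0.0936 -0.008   0.1657] [0.1082 0.0072 0.1984]
keep 4 [ 0.0879 -0.0006  0.0907] [ 0.0873 -0.0062  0.0883] [0.0883 0.0048 0.0959]
loop 655 [0.0567 0.001  0.1426] [ 0.012  -0.0227  0.1159] [0.0981 0.0226 0.1666]
edge slope deg -0.51
edge slope deg -0.05
== scene
roof z 0.0718318530930267 x [-0.0936  0.1341] y [-0.0646  0.0638]
door z 0.08368676415550735 x [0.0652 0.1341] y [-0.0597  0.0596]
red 180 [ 0.0173 -0.0053  0.1731] [ 0.0105 -0.0141  0.154 ] [0.0221 0.0088 0.187 ]
yel 85 [ 0.1043 -0.0041  0.1886] [ 0.0974 -0.0085  0.1679] [0.1099 0.0078 0.2003]
keep 37 [ 0.0962 -0.0062  0.0977] [ 0.0904 -0.0082  0.0883] [0.1035 0.0025 0.106 ]
foot 113 [ 0.0224 -0.0131  0.087 ] [ 0.0015 -0.0223  0.0788] [0.0488 0.0148 0.0991]
loop 483 [ 0.048  -0.0041  0.1397] [ 0.0149 -0.0231  0.1161] [0.0994 0.0218 0.1668]
edge slope deg -5.93
edge slope deg 0.46
```

View pics/s0c.png

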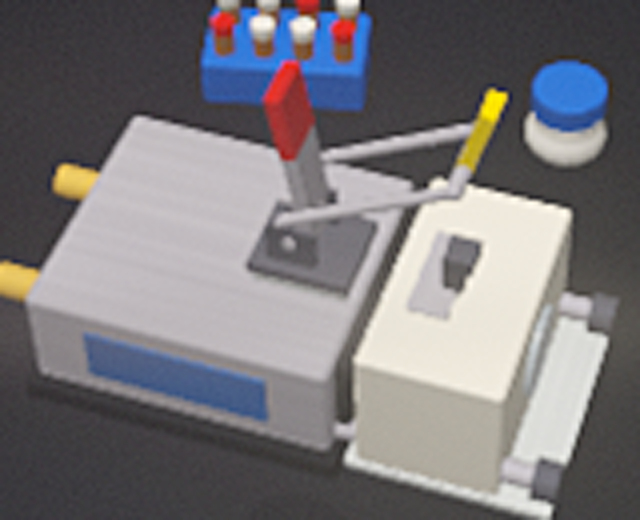

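The crop shows the lever leaning slightly back with the hinge bolt near crop (290,242), rods running from there up to the bar at about (455,190), the tab at (485,125) and the keeper at (460,262). I'll fit the lines in the chamber's x-z plane.

```bash
python3 - <<'E'
from m import *
d=pickle.load(open("d0.pkl","rb"));w=pickle.load(open("w1.pkl","rb"))
f=Cf(np.array([.52,-.017,0]))
for n,c,P in(("wrist",w[0],wcloud(*w)),("top",d["top"],cloud(d["top"])),("scene",d["scene"],cloud(d["scene"]))):
    h,s,v=cv2.split(hsv(c));q=f(P);x,y,z=q[...,0],q[...,1],q[...,2]
    g=(c["z_map"]>0)&(abs(y)<.03)
    print("==",n)
    A=q[g&(s<70)&(abs(abs(y)-.021)<.004)&(z>.112)&(x>.005)&(x<.09)]
    if len(A)>5:
        p=np.polyfit(A[:,0],A[:,2],1);r=A[:,2]-np.polyval(p,A[:,0]);A=A[abs(r)<.006];p=np.polyfit(A[:,0],A[:,2],1)
        print("rod",len(A),"deg",np.rad2deg(np.arctan(p[0])),"z@.02,.09",np.polyval(p,[.02,.09]),"x range",A[:,0].min(),A[:,0].max())
    B=q[g&(s<70)&(abs(y)<.018)&(z>.14)&(x>.07)];
    if len(B):print("bar",len(B),B.mean(0),np.percentile(B,[5,95],axis=0))
    m=((h<6)|(h>174))&(s>150)&(v>60)&(z>.09)&g
    C=q[m]
    for a in np.arange(.15,.19,.006):
        b=C[abs(C[:,2]-a)<.003]
        if len(b)>2:print("red z",a.round(3),len(b),"x",b[:,0].min().round(4),b[:,0].max().round(4))
    Y=q[g&(h>22)&(h<34)&(s>150)&(v>80)&(z>.13)]
    for a in np.arange(.166,.2,.006):
        b=Y[abs(Y[:,2]-a)<.003]
        if len(b)>2:print("yel z",a.round(3),len(b),"x",b[:,0].min().round(4),b[:,0].max().round(4))
    if n=="scene":
        for u,vv in((297,255),(298,256),(291,258),(295,249),(300,244),(336,260),(340,258),(340,262),(338,266)):print(u,vv,q[vv,u].round(4),c["image"][vv,u])
E
```

```text
== wrist
rod 630 deg 29.80200756428446 z@.02,.09 [0.11959743 0.15969006] x range 0.014962857404571964 0.08999966016431103
bar 225 [0.09546183 0.00242414 0.16572291] [[ 0.07514526 -0.01748974  0.14976147]
 [ 0.1058723   0.01755718  0.19643909]]
red z 0.156 20 x 0.0225 0.0236
red z 0.162 20 x 0.0203 0.0226
red z 0.168 24 x 0.0195 0.0216
red z 0.174 25 x 0.0187 0.0207
red z 0.18 66 x 0.01 0.0198
red z 0.186 147 x 0.0102 0.0179
yel z 0.166 20 x 0.0959 0.097
yel z 0.172 32 x 0.0966 0.0988
yel z 0.178 34 x 0.0978 0.0999
yel z 0.184 34 x 0.0995 0.1018
yel z 0.19 39 x 0.1012 0.1035
yel z 0.196 61 x 0.1029 0.1101
== top
rod 435 deg 29.77286687870389 z@.02,.09 [0.12093771 0.16098308] x range 0.011943376913580057 0.08997143674484433
bar 125 [0.12304389 0.00058291 0.16106811] [[ 0.07728569 -0.01746033  0.14491072]
 [ 0.35108238  0.01757203  0.16662814]]
red z 0.18 24 x 0.0076 0.0131
red z 0.186 80 x 0.0073 0.0148
yel z 0.166 19 x 0.093 0.0954
yel z 0.172 24 x 0.0937 0.0966
yel z 0.178 21 x 0.095 0.099
yel z 0.184 30 x 0.0965 0.0997
yel z 0.19 27 x 0.0991 0.1083
yel z 0.196 71 x 0.1 0.1086
== sce
[... 325 characters left out ...]
.0212
red z 0.174 28 x 0.0113 0.02
red z 0.18 28 x 0.0092 0.0197
red z 0.186 48 x 0.0097 0.018
yel z 0.166 5 x 0.096 0.1016
yel z 0.172 9 x 0.0967 0.1028
yel z 0.178 10 x 0.0988 0.1043
yel z 0.184 10 x 0.1007 0.1061
yel z 0.19 9 x 0.1024 0.108
yel z 0.196 24 x 0.1025 0.1103
297 255 [ 0.0187 -0.0154  0.0992] [175 172 178]
298 256 [ 0.0209 -0.0162  0.098 ] [146 142 147]
291 258 [ 0.0058 -0.0141  0.0849] [111 105 109]
295 249 [ 0.0177 -0.0207  0.1204] [200 195 201]
300 244 [ 0.0236 -0.0105  0.1252] [142 138 143]
336 260 [ 0.0904 -0.0065  0.1015] [88 88 91]
340 258 [ 0.0965 -0.0021  0.1043] [124 122 124]
340 262 [ 0.098  -0.0068  0.0991] [94 96 99]
338 266 [ 0.095  -0.0081  0.0884] [ 95  97 101]
```

View pics/w1c.png

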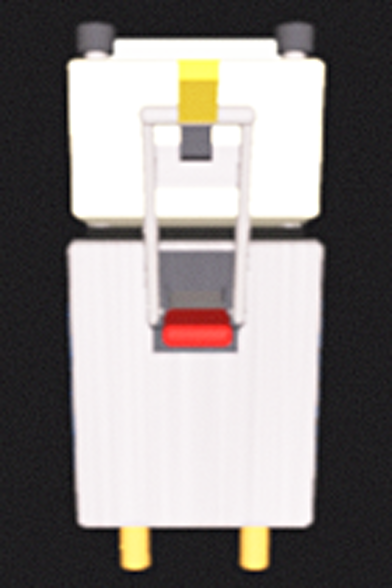

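The loop sits at about 30° with the tab at x≈103, z≈183 mm in the chamber frame. The lever is at about 98° with its axis near (19, 96), and the keeper's nose tip is near x≈103. I'll pinch the outer part of the tab, move it out over the nose, then check.

```bash
cat > r.py <<'E'
from m import *
from cell import *
from scipy.optimize import brentq
o=np.array([.52,-.017,0]);X=np.array([np.cos(yaw),np.sin(yaw),0]);Y=np.array([-np.sin(yaw),np.cos(yaw),0])
W=lambda x,z,y=-.0006:o+X*x+Y*y+np.array([0,0,z])
def tc(): p=manip.state()["tool_pos"];return np.array([(p-o)@X,p[2]])
def F():
    f=[]
    for _ in range(3): f.append(manip.state()["contact_force"]);manip.dwell(.01)
    f=np.mean(f,0);return np.array([f@X,f@Y,f[2]])
D=.012                       # TCP below gripped point
A=np.array([.0194,.096])
def lin(G,rate=.05): manip.move_linear(W(G[0],G[1]-D),rate)
def GofB(B,off):             # off: polar (L,ang) of gripped point from pin in loop frame
    d=B-A;r=np.hypot(*d);c=(r*r+.018**2-.0935**2)/(2*.018*r)
    a=np.arctan2(d[1],d[0])+np.arccos(np.clip(c,-1,1));pin=A+.018*np.array([np.cos(a),np.sin(a)])
    t=np.arctan2(*(B-pin)[::-1]);return pin+off[0]*np.array([np.cos(t+off[1]),np.sin(t+off[1])]),a,t
E
python3 - <<'E'
from r import *
off=(.1168,np.deg2rad(12.1))
for B in((.0955,.157),(.1,.150),(.108,.137),(.114,.125),(.114,.105),(.114,.088),(.103,.087)):
    g,a,t=GofB(np.array(B),off);print(B,g.round(4),np.rad2deg([a,t]).round(1))
manip.set_gripper(.045)
manip.move_pose(W(.105,.26),down(yaw))
lin((.105,.1905),.1)
print(F(),manip.state()["clock"])
manip.set_gripper(.0,15)
s=manip.state();print(s["gripper_width"],s["grasp_force"],F(),tc(),s["clock"])
c=cams.capture("scene");cv2.imwrite("pics/s1c.png",cv2.resize(c["image"][170:320,235:395],None,fx=4,fy=4,interpolation=cv2.INTER_CUBIC))
E
```

```text
(0.0955, 0.157) [0.1022 0.1884] [110.6  28.2]
(0.1, 0.15) [0.1094 0.1807] [107.3  23.2]
(0.108, 0.137) [0.122  0.1658] [96.4 14.3]
(0.114, 0.125) [0.1317 0.1518] [84.4  6.8]
(0.114, 0.105) [0.137  0.1274] [85.1 -5.5]
(0.114, 0.088) [0.1406 0.1059] [ 75.1 -15.8]
(0.103, 0.087) [0.1297 0.1048] [110.3 -16.1]
[-0.29536725  0.21944913 -0.07772402] 5.2417
0.01603166510811703 15.000091698020697 [0.37999098 2.56354686 0.55540305] [0.1052671  0.17873918] 5.7917
```

View pics/s1c.png

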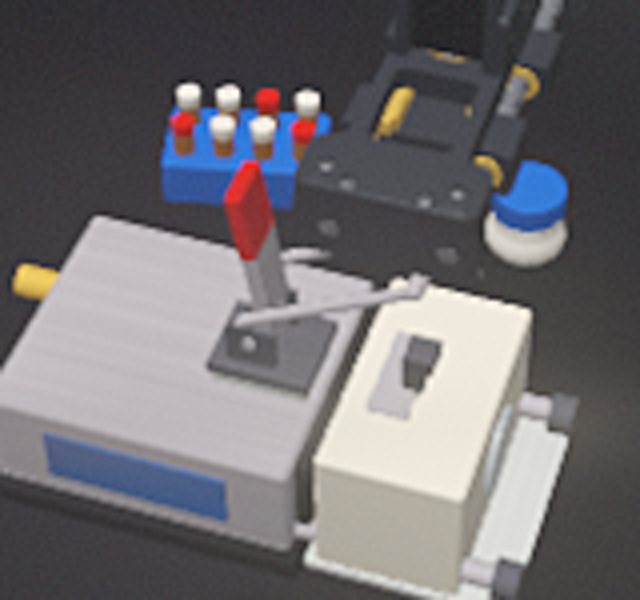

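Gripped at 16.0 mm width. The near end of the bar shows at crop (418,288). Next I'll carry it out over the nose and lower by feel.

```bash
python3 - <<'E'
from r import *
off=(.1168+.0025,np.deg2rad(12.1))
for B in((.1,.152),(.108,.139),(.115,.127),(.115,.112)):
    g,a,t=GofB(np.array(B),off);lin(g,.06);print(B,g.round(4),tc().round(4),F().round(2),np.rad2deg([a,t]).round(1))
s=manip.state();print(s["clock"],s["gripper_width"])
c=cams.capture("scene");cv2.imwrite("pics/s2c.png",cv2.resize(c["image"][195:315,265:405],None,fx=5,fy=5,interpolation=cv2.INTER_CUBIC))
q=Cf(o)(cloud(c));pickle.dump(c,open("s2.pkl","wb"))
x,y,z=q[...,0],q[...,1],q[...,2];h,sa,v=cv2.split(hsv(c))
b=q[(abs(y)<.024)&(z>.108)&(z<.14)&(x>.098)&(x<.13)&(sa<70)&(v>110)&(y<-.01)];print("bar end",len(b),b.mean(0),b.min(0),b.max(0))
m=q[(z>.0885)&(z<.107)&(x>.08)&(x<.115)&(abs(y)<.012)];print("keeper",len(m),np.percentile(m,[2,98],axis=0))
E
```

```text
(0.1, 0.152) [0.1108 0.1843] [0.1113 0.1721] [1.31 3.25 1.46] [104.7  24.4]
(0.108, 0.139) [0.1236 0.1693] [0.1234 0.1564] [ 0.09  3.92 -0.26] [94.7 15.5]
(0.115, 0.127) [0.1344 0.155 ] [0.1326 0.1419] [-3.81  4.04 -1.9 ] [80.3  8.2]
(0.115, 0.112) [0.1386 0.1365] [0.1391 0.125 ] [ 0.28  5.2  -0.2 ] [83.2 -1.1]
7.6583 0.01585594162906258
bar end 4 [ 0.10977128 -0.02136132  0.1145856 ] [ 0.09811186 -0.02241325  0.11372072] [ 0.11692082 -0.02061624  0.11540911]
keeper 19 [[ 0.08721044 -0.00769322  0.08863237]
 [ 0.09932212 -0.0017798   0.09651095]]
```

View pics/s2c.png

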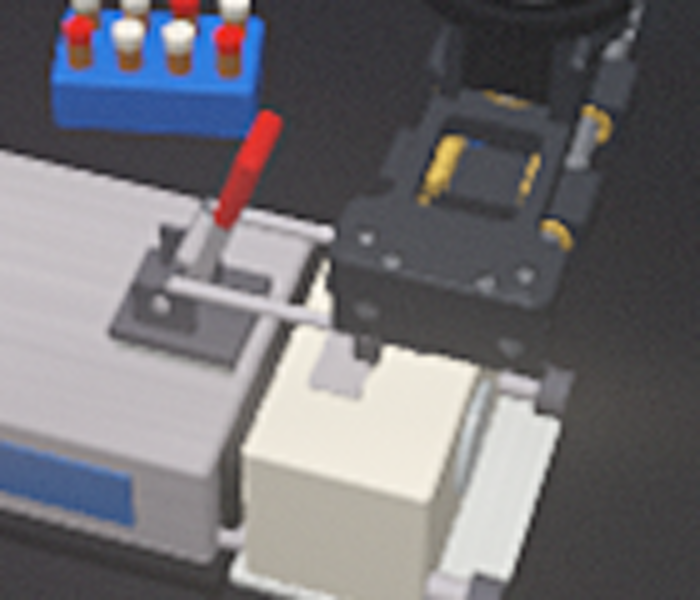

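The lever now leans forward towards the door at about crop (245,170). The rods run nearly level, (170,285) to (330,315), and the bar is hidden behind the gripper. I'll measure the rod line and lever angle.

```bash
python3 - <<'E'
from r import *
f=Cf(o)
def an(n,c,P):
    h,s,v=cv2.split(hsv(c));q=f(P);x,y,z=q[...,0],q[...,1],q[...,2];g=(c["z_map"]>0)&(abs(y)<.03)
    A=q[g&(s<70)&(abs(abs(y)-.021)<.004)&(z>.108)&(z<.14)&(x>.015)&(x<.125)]
    if len(A)>8:
        p=np.polyfit(A[:,0],A[:,2],1);r=A[:,2]-np.polyval(p,A[:,0]);A=A[abs(r)<.004];p=np.polyfit(A[:,0],A[:,2],1)
        print(n,"rod",len(A),"deg",np.rad2deg(np.arctan(p[0])),"z@.03,.09",np.polyval(p,[.03,.09]),A[:,0].min(),A[:,0].max())
    C=q[((h<6)|(h>174))&(s>150)&(v>60)&(z>.09)&g]
    for a in np.arange(.13,.2,.006):
        b=C[abs(C[:,2]-a)<.003]
        if len(b)>2:print("red z",a.round(3),len(b),"x",b[:,0].min().round(4),b[:,0].max().round(4))
an("scene",(c:=pickle.load(open("s2.pkl","rb"))),cloud(c))
c=cams.capture("top");an("top",c,cloud(c))
s=manip.state();c=cams.capture("wrist");P=wcloud(c,s);an("wrist",c,P)
cv2.imwrite("pics/w3.png",c["image"]);q=f(P)
Z=tc()[1];x0=tc()[0]
manip.move_linear(W(x0,Z,.0004),.02);print(F());
E
```

```text
scene rod 188 deg -1.2586473786299566 z@.03,.09 [0.11814188 0.11682361] 0.022190283922617193 0.12039660174457735
red z 0.148 6 x 0.0396 0.0452
red z 0.154 9 x 0.0413 0.0476
red z 0.16 12 x 0.0435 0.0507
red z 0.166 10 x 0.0436 0.0508
red z 0.172 14 x 0.0467 0.0545
red z 0.178 55 x 0.0483 0.056
red z 0.184 3 x 0.0516 0.0531
wrist rod 754 deg 0.9361566923930689 z@.03,.09 [0.11644149 0.11742192] 0.058588961653925166 0.08772055006985913
[-1.03032515  1.31897247 -0.09283084]
```

View pics/w3.png

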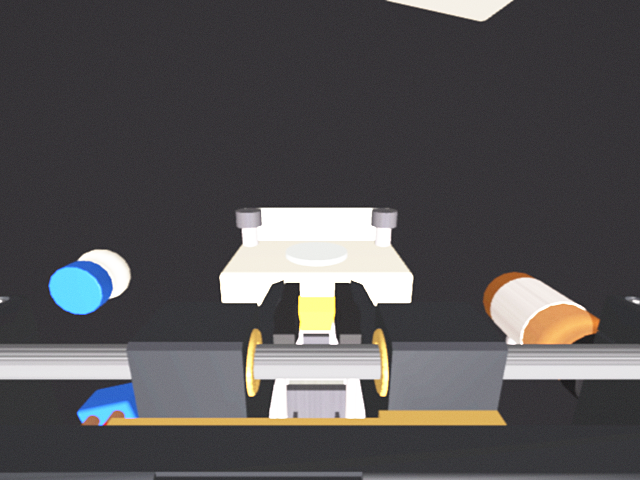

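The wrist view shows the tab held centrally at (317,312) between the fingers. The side force is relieved, and the rods put the bar at about x 118, z 114, clear beyond the nose. Now lowering by feel.

```bash
python3 - <<'E'
import r
from r import *
W0=W
r.W=lambda x,z,y=.0004:W0(x,z,y)
off=(.1168+.0025,np.deg2rad(12.1))
for z in list(np.arange(.108,.094,-.004))+list(np.arange(.094,.079,-.001)):
    g,a,t=GofB(np.array([.113,z]),off);lin(g,.03);f=F();print(z.round(3),tc().round(4),f.round(2),np.rad2deg([a,t]).round(0))
    if f[2]>5 or abs(f[0])>8 or tc()[1]<.0865: break
s=manip.state();print(s["clock"],s["gripper_width"])
E
```

```text
0.108 [0.1397 0.1204] [5.07 1.41 1.07] [89. -4.]
0.104 [0.1401 0.1146] [5.24 1.23 1.  ] [88. -6.]
0.1 [0.1402 0.1088] [4.76 0.8  1.05] [86. -9.]
0.096 [0.1402 0.1034] [ 3.62 -0.1  -0.08] [ 84. -11.]
0.094 [0.1404 0.1011] [ 2.03 -1.32  0.26] [ 83. -12.]
0.093 [0.1405 0.0999] [ 1.22 -1.6   0.27] [ 82. -13.]
0.092 [0.1407 0.0985] [-0.39 -2.26 -0.09] [ 81. -13.]
0.091 [0.1409 0.0972] [-2.15 -2.04  0.5 ] [ 81. -14.]
0.09 [0.141  0.0959] [-3.31 -3.05  0.75] [ 80. -15.]
0.089 [0.1412 0.0947] [-4.46 -2.67  0.25] [ 79. -15.]
0.088 [0.1415 0.0934] [-4.57 -2.61  0.46] [ 78. -16.]
0.087 [0.1417 0.0922] [-4.93 -2.87  0.58] [ 77. -17.]
0.086 [0.142  0.0909] [-4.66 -2.39  1.14] [ 76. -17.]
0.085 [0.1422 0.0902] [-5.7  -2.33  2.64] [ 75. -18.]
0.084 [0.1423 0.09  ] [-8.88 -2.34  8.91] [ 74. -18.]
12.525 0.01584575958341961
```

The door top is felt at model z≈0.0845 (8.9 N). I'll ease up 1 mm and draw back until it meets the post.

```bash
python3 - <<'E'
import r
from r import *
W0=W
r.W=lambda x,z,y=.0009-.001:W0(x,z,y)
off=(.1168+.0025,np.deg2rad(12.1))
for x in np.arange(.113,.088,-.001):
    g,a,t=GofB(np.array([x,.0855]),off);lin(g,.03);f=F();print(x.round(3),g.round(4),tc().round(4),f.round(2),np.rad2deg([a,t]).round(0))
    if f[0]>9 or abs(f[2])>8: break
s=manip.state();print(s["clock"],s["gripper_width"])
E
```

```text
0.113 [0.1426 0.1024] [0.1425 0.0903] [-3.74 -1.08  0.53] [ 76. -17.]
0.112 [0.1416 0.1024] [0.1424 0.0906] [-0.6  -0.41  0.36] [ 79. -18.]
0.111 [0.1406 0.1023] [0.1423 0.0911] [ 4.23  0.52 -0.56] [ 82. -18.]
0.11 [0.1397 0.1023] [0.1422 0.0916] [ 6.07  0.28 -0.17] [ 85. -18.]
0.109 [0.1387 0.1023] [0.1418 0.0919] [ 7.56  0.41 -0.49] [ 88. -18.]
0.108 [0.1377 0.1023] [0.141 0.092] [ 7.67  1.11 -0.33] [ 91. -18.]
0.107 [0.1367 0.1023] [0.1399 0.092 ] [ 7.89  0.9  -0.62] [ 95. -18.]
0.106 [0.1356 0.1023] [0.1388 0.092 ] [7.61 0.74 0.13] [ 98. -18.]
0.105 [0.1346 0.1024] [0.1377 0.0921] [6.81 1.54 0.55] [101. -18.]
0.104 [0.1336 0.1025] [0.1365 0.0921] [6.96 0.93 0.27] [105. -17.]
0.103 [0.1325 0.1026] [0.1354 0.0922] [6.69 1.05 0.66] [109. -17.]
0.102 [0.1314 0.1027] [0.1342 0.0923] [6.75 0.99 0.44] [112. -17.]
0.101 [0.1303 0.1029] [0.133  0.0924] [6.1  1.   0.07] [117. -17.]
0.1 [0.1292 0.1031] [0.1318 0.0925] [6.57 1.25 0.05] [121. -16.]
0.099 [0.128  0.1034] [0.1306 0.0927] [ 6.36  0.95 -0.36] [126. -16.]
0.098 [0.1268 0.1037] [0.1294 0.093 ] [ 6.57  1.27 -0.3 ] [131. -15.]
0.097 [0.1256 0.1041] [0.1285 0.0935] [ 7.04  0.87 -0.56] [136. -14.]
0.096 [0.1242 0.1046] [0.1279 0.0942] [ 8.8   0.92 -1.15] [143. -13.]
0.095 [0.1227 0.1054] [0.1273 0.0952] [10.57  1.24 -2.27] [153. -12.]
17.75 0.015454119432713213
```

Firm stop at bar x≈103 mm, which matches the expected post contact. I'll ease down slightly, release, retreat and look.

```bash
python3 - <<'E'
import r
from r import *
W0=W
r.W=lambda x,z,y=-.0001:W0(x,z,y)
lin((.1236,.1036),.03);print(tc(),F())
manip.set_gripper(.036);print(tc(),F())
p=tc();manip.move_linear(r.W(p[0]+.004,p[1]+.04),.08);manip.move_linear(r.W(p[0]+.004,.30),.25)
s=manip.state();print(s["clock"])
manip.move_pose(W0(-.06,.33),down(yaw))
s=manip.state();c=cams.capture("wrist");pickle.dump((c,s),open("w4.pkl","wb"))
c2=cams.capture("scene");pickle.dump(c2,open("s4.pkl","wb"))
a=cv2.resize(c2["image"][195:315,265:405],None,fx=4,fy=4,interpolation=cv2.INTER_CUBIC)
cv2.imwrite("pics/s4c.png",a);print(s["clock"])
f=Cf(o)
for n,c,P in(("w",c,wcloud(c,s)),("s",c2,cloud(c2))):
    h,sa,v=cv2.split(hsv(c));q=f(P);x,y,z=q[...,0],q[...,1],q[...,2];g=(c["z_map"]>0)&(abs(y)<.03)
    A=q[g&(sa<70)&(abs(abs(y)-.021)<.003)&(z>.0875)&(z<.13)&(x>0)&(x<.11)]
    p=np.polyfit(A[:,0],A[:,2],1);e=A[:,2]-np.polyval(p,A[:,0]);A=A[abs(e)<.004];p=np.polyfit(A[:,0],A[:,2],1)
    print(n,"rod",len(A),np.rad2deg(np.arctan(p[0])),np.polyval(p,[.02,.1]),A[:,0].min(),A[:,0].max())
    C=q[((h<6)|(h>174))&(sa>150)&(v>60)&(z>.09)&g]
    for a in np.arange(.12,.2,.006):
        b=C[abs(C[:,2]-a)<.003]
        if len(b)>2:print("red z",a.round(3),len(b),"x",b[:,0].min().round(4),b[:,0].max().round(4))
E
```

```text
[0.12734497 0.09362343] [7.60813586 1.02223479 0.85378411]
[0.12303546 0.09120963] [-0.15263294 -0.1728216   0.02227675]
20.0083
20.7917
w rod 888 -15.025864042850042 [0.11439596 0.09292131] 0.010195993440959025 0.10626575426556029
red z 0.15 41 x 0.0088 0.0106
red z 0.156 82 x 0.0062 0.0098
red z 0.162 93 x 0.0038 0.0072
red z 0.168 93 x 0.0014 0.0047
red z 0.174 99 x -0.0017 0.0023
red z 0.18 289 x -0.0085 -0.0
s rod 294 -15.063018794913154 [0.11493762 0.09340735] 0.00937034398781667 0.1055715938144319
red z 0.15 9 x 0.003 0.0093
red z 0.156 39 x -0.0005 0.0095
red z 0.162 33 x -0.002 0.0073
red z 0.168 40 x -0.0079 0.0053
red z 0.174 35 x -0.0091 0.0017
red z 0.18 58 x -0.0101 -0.0001
red z 0.186 5 x -0.0068 -0.0035
```

View pics/s4c.png

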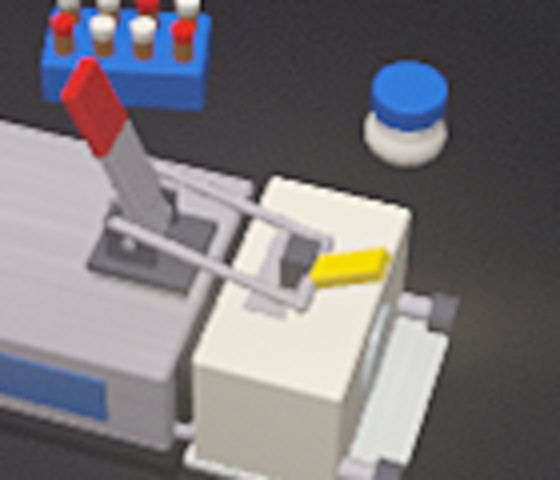

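The loop is hooked: bar behind the keeper at crop (305,280), rods sloping down 15°, lever at about 111°. Next I'll plan the lever push with shut fingers, tilted into the face, and check IK along the arc before moving.

```bash
cat > p.py <<'E'
from r import *
A=np.array([.0192,.096]);h=.009
def pose(a,lift=0.):        # a lever angle deg, lift off the face
    k=np.clip((a-108)/72,0,1);b=np.deg2rad(45+20*k);r=.068+.012*k;a=np.deg2rad(a)
    u=np.array([np.cos(a),np.sin(a)]);n=np.array([np.sin(a),-np.cos(a)])
    tx=np.array([np.sin(b),-np.cos(b)])
    p=A+(.012+h*abs(tx@n)+lift)*n+r*u
    tz=np.array([-np.cos(b),-np.sin(b)])
    V=lambda v:X*v[0]+np.array([0,0,v[1]])
    M=np.stack([V(tx),np.cross(V(tz),V(tx)),V(tz)],1)
    return W(p[0],p[1]),R.from_matrix(M).as_rotvec(),n
E
python3 - <<'E'
from p import *
for a,l in((108,.03),(111,0),(130,0),(150,0),(170,0),(182,0)):
    P,o_,n=pose(a,l);q=inverse_kinematics(P,o_);print(a,P.round(3),None if q is None else np.round(q,2))
E
```

```text
108 [ 0.561 -0.01   0.175] [ 0.01  0.61  1.43 -0.13  1.88  1.41]
111 [ 0.529 -0.016  0.166] [ 0.    0.55  1.53 -0.13  1.82  1.41]
130 [ 0.504 -0.021  0.16 ] [-0.01  0.46  1.64 -0.12  1.71  1.4 ]
150 [ 0.481 -0.025  0.144] [-0.02  0.37  1.76 -0.11  1.59  1.39]
170 [ 0.466 -0.028  0.124] [-0.04  0.3   1.86 -0.1   1.46  1.38]
182 [ 0.46  -0.029  0.109] [-0.05  0.27  1.91 -0.1   1.38  1.38]
```

```bash
python3 - <<'E'
from p import *
manip.set_gripper(0,20)
P,q,n=pose(108,.03)
manip.move_pose(P+[0,0,.12]+X*.02,q);manip.move_linear(P,.15)
b=F();print(b,manip.state()["clock"])
hist=[]
for a in np.arange(102,151,2.0):
    P,q,n=pose(a);manip.move_linear(P,.06,q);f=F();fn=(f-b)[0]*n[0]+(f-b)[2]*n[1]
    print(a,fn.round(2),(f-b).round(1),end=" | ")
    if fn>12.5: break
print(manip.state()["clock"],tc())
c2=cams.capture("scene");cv2.imwrite("pics/s5c.png",cv2.resize(c2["image"][195:315,245:385],None,fx=4,fy=4,interpolation=cv2.INTER_CUBIC))
E
```

```text
[ 0.09740622 -0.06856388  0.20796067] 23.4083
102.0 -0.73 [-0.7  0.2 -0.2] | 104.0 0.02 [ 0.1 -0.4 -0.2] | 106.0 -0.56 [-0.4  1.  -0.7] | 108.0 0.46 [ 0.5  0.4 -0.2] | 110.0 0.15 [ 0.2  0.1 -0.1] | 112.0 -0.16 [ 0.  -0.2 -0.5] | 114.0 1.33 [ 1.7  0.  -0.6] | 116.0 2.13 [2.4 0.1 0. ] | 118.0 2.2 [ 2.8 -0.1 -0.6] | 120.0 2.95 [ 3.6 -0.5 -0.4] | 122.0 2.41 [ 3.  -0.2 -0.3] | 124.0 2.89 [ 3.6 -0.1 -0.2] | 126.0 2.74 [ 3.7 -0.  -0.4] | 128.0 2.38 [ 3.3  0.2 -0.4] | 130.0 3.48 [4.4 0.2 0.1] | 132.0 3.24 [3.4 0.1 1.1] | 134.0 2.69 [ 3.8 -0.1 -0. ] | 136.0 3.14 [3.8 0.  0.7] | 138.0 2.52 [ 3.7 -0.1  0. ] | 140.0 2.76 [3.2 0.2 0.9] | 142.0 2.54 [3.1 0.1 0.8] | 144.0 2.57 [3.4 0.6 0.7] | 146.0 2.6 [ 3.4 -0.4  0.9] | 148.0 3.02 [3.8 0.4 1.2] | 150.0 3.39 [3.8 0.6 1.7] | 30.5583 [-0.03974964  0.14428193]
```

View pics/s5c.png

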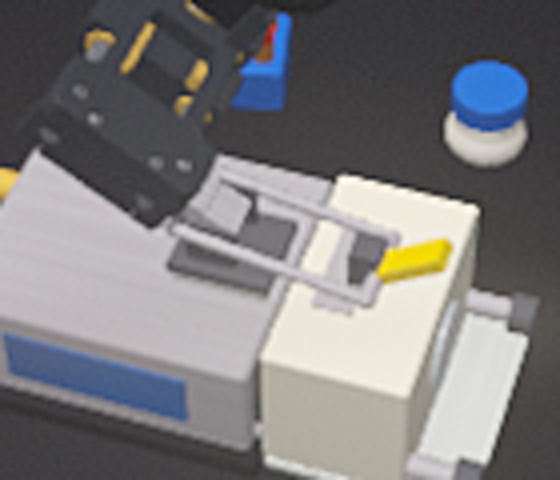

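The lever is at about 148° with only 3.4 N. I'll check that the bar is still under the nose and whether the door has moved.

```bash
python3 - <<'E'
from p import *
f=Cf(o);old=pickle.load(open("s4.pkl","rb"))
for n,c in(("before",old),("now",cams.capture("scene"))):
    h,s,v=cv2.split(hsv(c));q=f(cloud(c));x,y,z=q[...,0],q[...,1],q[...,2];g=(c["z_map"]>0)
    d=q[g&(abs(z-.0835)<.003)&(s<90)&(x>.05)&(y>-.055)&(y<-.03)];print(n,"door x",np.percentile(d[:,0],[1,99]).round(4))
    A=q[g&(s<70)&(abs(abs(y)-.021)<.003)&(z>.0875)&(z<.125)&(x>.03)&(x<.12)]
    p=np.polyfit(A[:,0],A[:,2],1);print("rod",len(A),np.rad2deg(np.arctan(p[0])).round(1),np.polyval(p,[.03,.1]).round(4),"xmax",A[:,0].max().round(4))
    Yl=q[g&(h>22)&(h<34)&(s>150)&(v>80)&(x>.08)];print("tab",Yl.mean(0).round(4),np.percentile(Yl,[2,98],axis=0).round(4).tolist())
    k=q[g&(v<110)&(s<60)&(abs(y)<.012)&(z>.0885)&(z<.107)&(x>.07)&(x<.115)];print("keep",len(k),k.mean(0).round(4))
print(F())
E
```

```text
before door x [0.0648 0.1328]
rod 246 -15.2 [0.1123 0.0933] xmax 0.1056
tab [ 0.1189 -0.0027  0.1032] [[0.103, -0.0082, 0.093], [0.134, 0.0056, 0.1118]]
keep 33 [ 0.0935 -0.0064  0.0973]
now door x [0.0589 0.1269]
rod 219 -9.5 [0.1042 0.0924] xmax 0.1064
tab [ 0.1117 -0.0024  0.1055] [[0.0969, -0.0083, 0.0949], [0.1258, 0.006, 0.1154]]
keep 26 [ 0.0875 -0.007   0.097 ]
[3.34415398 0.46963939 1.78750377]
```

The door has come in by 6 mm and the bar is still low, so the loop is hooked. I'll continue to the end stop by feel.

```bash
python3 - <<'E'
from p import *
for a in list(np.arange(152,176,3.))+list(np.arange(176,192,1.)):
    P,q,n=pose(a);manip.move_linear(P,.05,q);f=F();fn=f[0]*n[0]+f[2]*n[1]
    print(a,fn.round(2),f.round(1),tc().round(4))
    if fn>9: break
print(manip.state()["clock"])
E
```

```text
152.0 2.32 [3.2 0.  0.9] [-0.0417  0.1425]
155.0 2.07 [1.9 0.5 1.4] [-0.0447  0.1398]
158.0 1.82 [0.9 0.2 1.6] [-0.0472  0.1369]
161.0 0.58 [0.8 0.2 0.3] [-0.0494  0.1339]
164.0 0.32 [0.3 0.2 0.2] [-0.0516  0.1307]
167.0 -0.05 [-0.3  0.2  0. ] [-0.0537  0.1274]
170.0 0.16 [-0.4 -0.5  0.2] [-0.0556  0.124 ]
173.0 0.29 [ 0.2 -0.1  0.3] [-0.0575  0.1205]
176.0 0.13 [-0.2 -0.6  0.1] [-0.0591  0.1168]
177.0 0.42 [-0.1 -0.6  0.4] [-0.0594  0.1156]
178.0 -0.18 [-0.2 -0.1 -0.2] [-0.06    0.1143]
179.0 0.35 [-0.6  0.   0.4] [-0.0604  0.1131]
180.0 3.92 [0.4 0.6 3.9] [-0.0605  0.1123]
181.0 9.28 [0.3 0.6 9.3] [-0.0604  0.112 ]
34.5333
```

The end stop is felt at 180° (9.3 N, stiff). I'll retreat and verify.

```bash
python3 - <<'E'
from p import *
P,q,n=pose(181);P=P.copy();P[2]+=.12
P2=np.array(P);manip.move_linear(P2,.15)
print(F(),manip.state()["clock"])
f=Cf(o);c=cams.capture("scene")
h,s,v=cv2.split(hsv(c));Q=f(cloud(c));x,y,z=Q[...,0],Q[...,1],Q[...,2];g=(c["z_map"]>0)
d=Q[g&(abs(z-.0835)<.003)&(s<90)&(x>.045)&(y>-.055)&(y<-.03)];print("door x",np.percentile(d[:,0],[1,99]).round(4))
r_=Q[g&((h<6)|(h>174))&(s>150)&(v>60)&(abs(y)<.02)&(z>.08)];print("red",np.percentile(r_,[2,50,98],axis=0).round(4).tolist())
rr=r_[r_[:,2]>np.median(r_[:,2])-.003];print("slope deg",np.rad2deg(np.arctan(np.polyfit(rr[:,0],rr[:,2],1)[0])))
A=Q[g&(s<70)&(abs(abs(y)-.021)<.003)&(z>.0865)&(z<.125)&(x>.03)&(x<.12)]
p=np.polyfit(A[:,0],A[:,2],1);print("rod",np.polyval(p,[.03,.1]).round(4))
cv2.imwrite("pics/s6c.png",cv2.resize(c["image"][195:315,235:375],None,fx=4,fy=4,interpolation=cv2.INTER_CUBIC))
E
```

```text
[-0.52797179 -0.06661579 -0.301805  ] 35.5083
door x [0.058  0.1261]
red [[-0.0653, -0.014, 0.1047], [-0.0492, -0.0044, 0.1104], [-0.0334, 0.01, 0.113]]
slope deg 0.7584881397025504
rod [0.098  0.0929]
```

View pics/s6c.png

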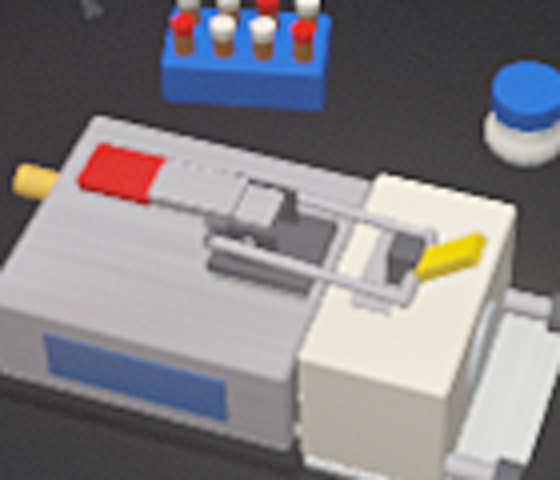

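The picture shows the lever flat (red grip at crop (120,172)), the bar under the nose (410,285), the door drawn about 7 mm and the gripper clear. Handing in.

```bash
python3 -c "
from cell import order
print(order.close_job())"
```

```text
the job is handed in; nothing more can be done
None
```

The door is latched and the job handed in at about 35.5 s: the loop is under the keeper's nose, the lever is flat at its stop, the door is drawn in about 7 mm and the gripper is clear; no verdict came back.

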